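# Unbolt the bread bin with the hooked rod

### The job

The bread bin at the back of the worktop is locked by a safety bolt on its lid, under the wall cabinet where a hand cannot get in. Take the hooked rod from its rest, hook it in the bolt's loop and gently draw the bolt fully back to its stop; its catch seats only under a steady pull of about 15 N (12 to 18, never more) held there for a second. Then lay the rod back in the notches of its rest as it lay before, touching the bolt with the rod only and leaving the other things where they are.

Things in the scene. Friction and masses are not known exactly. Their poses are not given: they have to be found in the camera images.
- bin: Pale wooden bread bin, fixed to the worktop, lid 204 (x) x 244 (y) mm, flat lid top 110 mm above the worktop. Origin: centre of its underside, on the worktop. Its x axis points to the back, square to its front; the bolt lies along it in the middle of the lid (y = 0 of the bin). The bolt's stop lies where its loop's centre is 36 to 60 mm in front of the bin's middle. The lid stays shut; do not press on it with more than 20 N.
- bolt_loop (a point): Centre of the level rectangular wire loop at the front end of the steel bolt. It lies 16 mm above the lid, wire 7 mm thick, clear opening 25 mm along the bin's x, 31 mm along y, only the lid below it. The front cross wire is centred 16 mm in front of this point. Axes as the bin's. Fixed guides 27 mm high stand behind the loop, 22 to 36 mm behind this point at the start.
- bolt: The steel bolt with its loop; origin on the lid top under the loop's centre, axes as the bin's. It slides along the bin's -x (to the bin's front) with a drag of about 6 N, no spring, and stays where it is left. Its rigid stop is hidden and set differently each time: 34 to 48 mm of draw from the start. There hold the rod's total force on the bolt at 12 to 18 N for a second; never over 18 N.
- rod_handle (a point): Centre of the rod's wooden handle, a bar 140 long (x), 16 wide (y), 22 mm high (z), gripped across its width at the middle. x points along the rod to the hook, z up. An 8 mm steel shank runs on in the same axis and ends bent straight down: the vertical end is centred 220 mm ahead of this point, its tip 42 mm below the axis. About 0.14 kg, balanced about 25 mm ahead of this point.
- rod_hook (a point): Lower tip of the rod's hook: 220 mm ahead of and 42 mm below the handle's centre. Same axes as the handle.
- rest_seat (a point): Where the handle centre lies in the rest, 65 mm above the worktop. The dark wooden rest is fixed: base 150 x 56 x 12 mm, two saddles 12 mm thick, 55 mm either side of the centre (98 mm free between), each with an upward notch 20 mm wide that flares to about 30 mm, tops 82 mm above the worktop. x points the way the hook end lies, z up.
- onion_1: Yellow onion at the back left, 82 mm, bystander; origin under its centre.
- onion_0: Yellow onion at the right, 78 mm, bystander; origin under its centre.
- salt_shaker: Salt shaker, 44 mm across, 90 mm high, bystander; origin under its centre.
- jam_jar: Jam jar, 66 mm across, 90 mm high, bystander; origin under its centre.
- butter: Block of butter, 73x102x37 mm, bystander; origin under its centre.

How it is judged:
By the outcome, as a careful person would: the job done as asked, in the order asked, and still so for the second after the job is handed in, with the robot touching nothing.
It also fails if it takes over 61 s, if anything falls off the work surface, if the arm or the gripper's body presses on something with over 40 N, if the wrist force passes 120 N, or if a joint passes its speed limit or range.

### The arm

A 6-joint arm with a two-finger parallel gripper is mounted at the origin on a cart in front of the work surface, level with it; the furniture and walls round the work are solid. World frame = base frame: x ahead of the robot, y to its left, z up, the work surface at z = 0. Lengths are in m, angles in rad, forces in N, time in s.
With the tool pointing down it reaches from about 0.425 to 0.95 m from the base axis. Payload 3.5 kg.
Tool frame: the origin (TCP) lies at the very end of the fingers, on their centre line; the grasp point (between the pads) lies 19 mm behind it; z points along the fingers, y is the line along which they close (so a half turn about z gives the same grasp; the last joint's range is limited). The gripper opens to 85 mm and grips with 20 to 120 N. Pads are 22 mm wide; open, the fingers measure 114 mm over their backs; the gripper's body (76 mm by 85 mm) begins 54 mm behind the grasp point. The pads swing forward as they close: fully open they stand 13 mm farther back than shut.
Start: joints at [1.068, 0.286, 1.577, -0, 1.279, -0.15], TCP at [0.233, 0.633, 0.231] pointing down, gripper open.
Joint ranges: [-2.77, 2.77], [-0.9, 2.22], [0.21, 2.48], [-1.53, 4.67], [0.24, 2.81], [-2.84, 2.84]. Speed limits (rad/s): [2.79, 2.79, 3.14, 3.14, 3.14, 3.14].

### API

Orientations are given as a unit quaternion [x, y, z, w].
In Python, from plant import ctrl gives the robot as it stands.
- The arm moves only by the tool carry_out, never from a script. Its argument "deltas" is one flat list of numbers, 6 for each row, row after row: the shift along the tool's x, y, z in m, then the turn, a rotation vector about the tool's x, y, z in rad. A call has 1 to 5 rows; each row is the pose to reach, as a shift and turn from the pose commanded when the call began, along the tool's axes at that moment; what a row does not reach only later rows make up. A row lasts 1/8 s, in which the tool goes at most 62.5 mm and 10.7 degrees, less where a joint would pass 70% of its speed; a pose out of reach is approached as far as the arm can. A call with a gripper value outside its range is refused whole. "grip" is the opening in per cent of the stroke, from 0 (shut) to 100 (fully open), set as the call begins (left out, the last holds). The fingers move at their own pace and stop on an object; "grip_force" is the grip in N (left out, the last holds). Time passes only in rows, so rows that repeat a pose let the fingers close. It gives the time, the measured TCP pose, the force, the opening and the grip force at its end, in the units of the state.
- ctrl.get_state(): the state, without advancing time (a new reading comes with each control period).
- ctrl.read_camera(name): name is "side" or "top" or "wrist"; returns (picture, depth): 384x512x3 uint8, red, green, blue; 384x512 float32, m along the optical axis (not along the pixel's ray), 0 where there is no reading.
- ctrl.camera_model(name): a dict with "intrinsics" (3x3 intrinsics, pixels), "extrinsics" (4x4, takes a point from world to camera coordinates); the wrist camera has in their place "hand_eye" (4x4, takes a point from camera to tool coordinates, whose origin is the TCP and whose axes are the flange's). Camera axes: x right, y down, z forward; pixel columns grow to the right and rows downward; lengths in m; the calibration is good to about 2 mm. A picture is of the moment at which its call begins: read the wrist's pose just before it. camera_model takes no time and is no camera call.
- ctrl.sign_off(): hands the job in; it is judged then, once.
Trained networks look in the newest picture that a camera, given by its name, has taken for a name from the list of things; names that differ only in an ending like _2 or _b are one class to them, and where a whole thing is asked for, a point or a joint stands for the part that bears it (a point fixed in the world has none). Each returns a list of dicts, best first, with "score" (0 to 1); they miss things now and then, are a little off and sometimes report something else, mostly with a low value. They report only what shows in the picture. A call takes as long as a camera call.
- ctrl.find_in(camera, query): "uv" ([column, row] in pixels, amid what is visible of it).
The state is a dict: "time": time; "qpos": joint angles; "dq": joint speeds; "joint_efforts": joint torques, N m; "eef_pos": TCP position; "tcp_rot": TCP orientation; "contact_force": force on the tool from outside, world axes, zero at the start; "wrist_torque": the same for the moment, N m; "opening": opening from 0.0 (shut) to 1.0 (fully open); "finger_force": force on a finger pad.
Only numpy, scipy, OpenCV 4.12 (cv2) and the standard library are available. Lean on these libraries where they do the work, as an engineer would, in place of code of your own. Each camera call takes 0.05 s, during which the arm holds its last target. There are 200 camera calls.

## Working session

There is one attempt and no reset: what is moved stays moved. The work goes in short steps, Python scripts to look and compute and a tool call to move; the robot and the scene stay as the last step left them, time stands still between calls to the robot, and variables do not carry over. Pictures are saved under pics/ and viewed, at most 12 in all, crops included, and the job is handed in when it is done.

Besides the shell and the picture viewer there is one more tool, called after "Call:" by a JSON object that holds its "api" and its "payload". carry_out: Moves the arm, as the interface text tells. Its arguments: {"type":"object","properties":{"deltas":{"type":"array"},"grip":{"type":"number"},"grip_force":{"type":"number"}},"required":["deltas"]}

```bash
mkdir -p pics; cat > h.py <<'E'
import numpy as np, cv2
from plant import ctrl
from scipy.spatial.transform import Rotation as R
def T_wc(name, st=None):
    m=ctrl.camera_model(name)
    K=np.array(m["intrinsics"])
    if "extrinsics" in m: return K,np.linalg.inv(np.array(m["extrinsics"]))
    T=np.eye(4);T[:3,:3]=R.from_quat(st["tcp_rot"]).as_matrix();T[:3,3]=st["eef_pos"]
    return K,T@np.array(m["hand_eye"])
def look(name):
    st=ctrl.get_state(); im,d=ctrl.read_camera(name); K,T=T_wc(name,st)
    v,u=np.mgrid[:384,:512]
    P=np.stack([(u-K[0,2])/K[0,0]*d,(v-K[1,2])/K[1,1]*d,d],-1)@T[:3,:3].T+T[:3,3]
    P[d==0]=np.nan
    return im,P,st
def save(im,f): cv2.imwrite('pics/'+f,im[...,::-1])
E
python3 - <<'E'
from h import *
s=ctrl.get_state(); print({k:np.round(v,3).tolist() for k,v in s.items()})
ims=[]
for c in ['top','side']:
    im,P,st=look(c); np.savez(f'{c}.npz',im=im,P=P); ims.append(im)
    for q in ['bin','bolt_loop','bolt','rod_handle','rod_hook','rest_seat','onion_1','onion_0','salt_shaker','jam_jar','butter']:
        r=ctrl.find_in(c,q)[:2]
        print(c,q,[(np.round(x['uv']).tolist(),round(x['score'],2),np.round(P[int(x['uv'][1]),int(x['uv'][0])],3).tolist()) for x in r])
save(ims[0],'top.png');save(ims[1],'side.png')
E
```

```text
{'time': 0.0, 'qpos': [1.068, 0.287, 1.578, 0.0, 1.279, -0.15], 'dq': [0.0, -0.002, 0.0, -0.001, -0.0, -0.001], 'joint_efforts': [-0.0, -40.597, -29.263, -0.0, 0.006, -0.0], 'eef_pos': [0.233, 0.633, 0.23], 'tcp_rot': [0.175, 0.984, -0.001, -0.0], 'contact_force': [1.269, -0.339, 0.038], 'wrist_torque': [-0.011, -0.021, 0.014], 'finger_force': 0.0, 'opening': 0.999}
top bin [([224.0, 149.0], 0.68, [0.642, 0.096, 0.113])]
top bolt_loop [([227.0, 133.0], 0.6, [0.695, 0.088, 0.109]), ([366.0, 234.0], 0.22, [0.378, -0.332, 0.092])]
top bolt [([364.0, 235.0], 0.29, [0.375, -0.327, 0.09])]
top rod_handle [([221.0, 212.0], 0.64, [0.45, 0.107, 0.077])]
top rod_hook [([219.0, 213.0], 0.8, [0.449, 0.116, 0.08]), ([211.0, 218.0], 0.64, [0.442, 0.146, 0.011])]
top rest_seat [([214.0, 218.0], 0.59, [0.438, 0.14, 0.009])]
top onion_1 [([341.0, 207.0], 0.91, [0.464, -0.266, 0.065]), ([159.0, 181.0], 0.56, [0.548, 0.302, 0.081])]
top onion_0 [([341.0, 207.0], 0.91, [0.464, -0.266, 0.065]), ([159.0, 181.0], 0.56, [0.548, 0.302, 0.081])]
top salt_shaker [([308.0, 218.0], 0.57, [nan, nan, nan])]
top ja
[... 372 characters left out ...]
], 0.52, [0.46, 0.056, 0.064])]
side rod_hook [([225.0, 211.0], 0.88, [0.459, 0.076, 0.071])]
side rest_seat [([218.0, 225.0], 0.76, [0.435, 0.091, 0.038]), ([251.0, 156.0], 0.69, [0.727, 0.099, 0.134])]
side onion_1 [([165.0, 189.0], 0.68, [0.532, 0.3, 0.073]), ([354.0, 241.0], 0.67, [0.43, -0.273, 0.055])]
side onion_0 [([165.0, 189.0], 0.68, [0.532, 0.3, 0.073]), ([354.0, 241.0], 0.67, [0.43, -0.273, 0.055])]
side salt_shaker [([313.0, 234.0], 0.94, [0.416, -0.174, 0.066])]
side jam_jar [([377.0, 259.0], 0.87, [0.343, -0.338, 0.067]), ([354.0, 240.0], 0.34, [0.433, -0.276, 0.054])]
side butter [([323.0, 265.0], 0.91, [0.332, -0.218, 0.036]), ([356.0, 242.0], 0.48, [0.432, -0.281, 0.053])]
```

View pics/top.png

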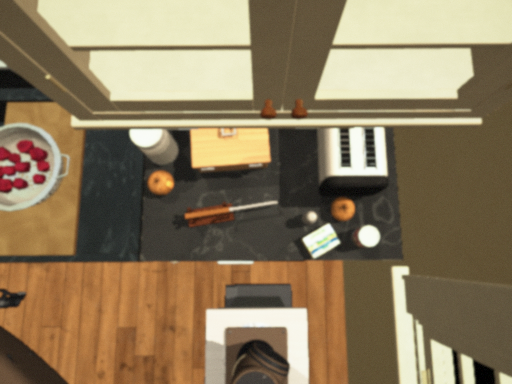

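View pics/side.png

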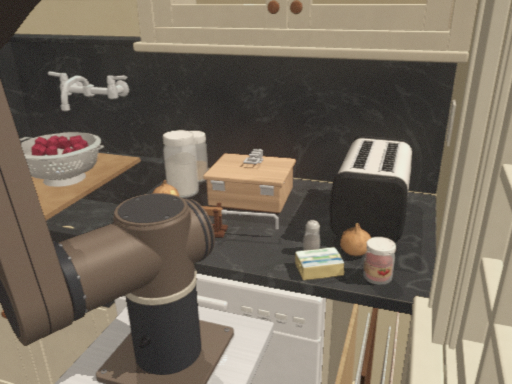

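The top view shows the rod from about (185,217) to its hook end at (278,203), and the bin lid spans (190–270, 128–168). In the side view the loop is at about (250,164). Next I'll fit poses.

```bash
python3 - <<'E'
from h import *
for c in ['top','side']:
    D=np.load(c+'.npz');P=D['P'];im=D['im'];X,Y,Z=P[...,0],P[...,1],P[...,2]
    m=(abs(Z-.11)<.006)&(X>.5)&(X<.9)&(abs(Y-.09)<.2)
    q=P[m][:,:2].astype(np.float32); print(c,'lid',len(q),cv2.minAreaRect(q),np.nanmedian(P[m][:,2]))
    # front edge: max-row lid pixels
    b=m.astype(np.uint8); b=cv2.morphologyEx(b,cv2.MORPH_OPEN,np.ones((3,3)));cols=np.where(b.any(0))[0]
    fe=np.array([P[np.where(b[:,k])[0].max(),k] for k in cols[3:-3]]); 
    print(' front edge fit',np.polyfit(fe[:,1],fe[:,0],1), fe[:,0].mean(),fe[:,1].mean(), 'yrange',q[:,1].min(),q[:,1].max())
    m=(Z>.118)&(Z<.15)&(X>.6)&(X<.85)&(abs(Y-.09)<.05); print(' bolt pts',m.sum(),np.round(P[m][::max(1,m.sum()//25)],3).tolist())
    hsv=cv2.cvtColor(im,cv2.COLOR_RGB2HSV)
    m=(Z>.05)&(Z<.09)&(X>.35)&(X<.56)&(Y>-.12)&(Y<.24); q=P[m]
    print(' rod',m.sum(),cv2.fitLine(q[:,:2].astype(np.float32),cv2.DIST_HUBER,0,.01,.01).ravel(),'y',q[:,1].min(),q[:,1].max())
    np.save(c+'rod.npy',q)
    for y in np.arange(-.12,.24,.02):
        s=q[(q[:,1]>y)&(q[:,1]<y+.02)]
        if len(s):print('  ',round(y+.01,2),len(s),np.round(np.median(s,0),3),np.round(s.max(0)-s.min(0),3))
    m=(Z>.3)&(X>.45)&(abs(Y)<.4); 
    if m.any(): print(' cab minx',np.nanpercentile(X[m],1), [ (round(z,2),int(((abs(Z-z)<.02)&m).sum()),) for z in np.arange(.3,1,.04)])
E
```

```text
top lid 2808 ((0.6503192186355591, 0.12448509782552719), (0.12501713633537292, 0.33208903670310974), 4.006286144256592) 0.11019512656082475
 front edge fit [-0.06746202  0.5983532 ] 0.593035852112562 0.07881994001176622 yrange -0.043626778 0.28917888
 bolt pts 56 [[0.7, 0.104, 0.131], [0.701, 0.067, 0.127], [0.701, 0.061, 0.129], [0.699, 0.102, 0.127], [0.696, 0.064, 0.134], [0.694, 0.104, 0.131], [0.695, 0.067, 0.128], [0.694, 0.061, 0.13], [0.692, 0.101, 0.128], [0.69, 0.064, 0.131], [0.688, 0.104, 0.129], [0.687, 0.076, 0.132], [0.687, 0.07, 0.132], [0.687, 0.064, 0.13], [0.685, 0.104, 0.129], [0.685, 0.098, 0.128], [0.685, 0.092, 0.127], [0.683, 0.085, 0.134], [0.686, 0.08, 0.126], [0.684, 0.073, 0.13], [0.683, 0.067, 0.133], [0.686, 0.061, 0.126], [0.68, 0.101, 0.133], [0.682, 0.095, 0.129], [0.682, 0.089, 0.126], [0.681, 0.083, 0.129], [0.681, 0.076, 0.13], [0.682, 0.07, 0.128]]
 rod 472 [ 0.15666655 -0.9876515   0.45280316  0.11608139] y -0.06535498975770998 0.22215286954714397
   -0.07 4 [ 0.48  -0.064  0.064] [0.005 0.004 0.01 ]
   -0.05 15 [ 0.478 -0.049  0.068] [0.007 0.01
[... 2559 characters left out ...]
.05  0.068] [0.01  0.016 0.007]
   0.07 29 [0.458 0.072 0.068] [0.015 0.019 0.015]
   0.09 110 [0.448 0.092 0.071] [0.046 0.019 0.033]
   0.11 60 [0.448 0.11  0.073] [0.033 0.019 0.031]
   0.13 30 [0.446 0.124 0.075] [0.019 0.017 0.02 ]
 cab minx 0.5632318254083343 [(np.float64(0.3), 1492), (np.float64(0.34), 3015), (np.float64(0.38), 3148), (np.float64(0.42), 1233), (np.float64(0.46), 2169), (np.float64(0.5), 5202), (np.float64(0.54), 5095), (np.float64(0.58), 4374), (np.float64(0.62), 0), (np.float64(0.66), 0), (np.float64(0.7), 0), (np.float64(0.74), 0), (np.float64(0.78), 0), (np.float64(0.82), 0), (np.float64(0.86), 0), (np.float64(0.9), 0), (np.float64(0.94), 0), (np.float64(0.98), 0)]
```

```bash
cat >> h.py <<'E'
def delta(pos,yaw_deg):
    "shift and rotvec in current tool axes to TCP pos, tool z down, tool x at world yaw"
    s=ctrl.get_state(); R0=R.from_quat(s["tcp_rot"])
    y=np.radians(yaw_deg); x=np.array([np.cos(y),np.sin(y),0]); z=np.array([0,0,-1.])
    R1=R.from_matrix(np.stack([x,np.cross(z,x),z],1))
    print('t',round(s['time'],2),'delta',np.round(R0.inv().apply(np.array(pos)-s['eef_pos']),4).tolist(),np.round((R0.inv()*R1).as_rotvec(),4).tolist())
E
python3 -c "
from h import *
delta((.446,.153,.2),98.8)
print(ctrl.camera_model('wrist'))"
```

```text
t 1.2 delta [-0.3657, -0.3773, 0.0313] [-0.0, -0.0, 1.0644]
{'intrinsics': array([[277.92806895,   0.        , 256.10700164],
       [  0.        , 277.92806895, 192.5339726 ],
       [  0.        ,   0.        ,   1.        ]]), 'hand_eye': array([[ 9.57078582e-04, -9.53131217e-01, -3.02555724e-01,
         7.77166448e-02],
       [ 9.99999536e-01,  8.78336135e-04,  3.96318887e-04,
        -6.63085676e-04],
       [-1.11998278e-04, -3.02555963e-01,  9.53131616e-01,
        -1.42889427e-01],
       [ 0.00000000e+00,  0.00000000e+00,  0.00000000e+00,
         1.00000000e+00]])}
```

Call:
{"api": "carry_out", "payload": {"deltas": [-0.366,-0.377,0.031,0,0,1.064,-0.366,-0.377,0.031,0,0,1.064,-0.366,-0.377,0.031,0,0,1.064,-0.366,-0.377,0.031,0,0,1.064,-0.366,-0.377,0.031,0,0,1.064], "grip": 100}}

```text
time: 1.82
eef_pos: [0.3603, 0.3466, 0.2132]
tcp_rot: [0.604, 0.797, 0.0, 0.0]
contact_force: [1.3, -0.8, 0.5]
opening: 1.0
finger_force: 0.0
```

```bash
python3 -c "
from h import *
delta((.446,.153,.2),98.8)"
```

```text
t 1.82 delta [-0.2096, 0.0299, 0.0132] [0.0011, -0.0002, 0.1213]
```

Call:
{"api": "carry_out", "payload": {"deltas": [-0.21,0.03,0.013,0,0,0.121,-0.21,0.03,0.013,0,0,0.121,-0.21,0.03,0.013,0,0,0.121,-0.21,0.03,0.013,0,0,0.121,-0.21,0.03,0.013,0,0,0.121]}}

```text
time: 2.45
eef_pos: [0.4473, 0.1534, 0.2]
tcp_rot: [0.65, 0.76, 0.0, 0.0]
contact_force: [-0.4, -0.3, 0.4]
opening: 1.001
finger_force: 0.0
```

```bash
python3 - <<'E'
from h import *
im,P,st=look('wrist'); save(im,'w1.png')
print(st['eef_pos'],st['dq'])
X,Y,Z=P[...,0],P[...,1],P[...,2]
m=(Z>.055)&(Z<.095)&(X>.36)&(X<.54)&(Y>-.12)&(Y<.26); q=P[m]; print(m.sum(),q[:,1].min(),q[:,1].max())
for y in np.arange(-.1,.26,.01):
    s=q[(q[:,1]>y)&(q[:,1]<y+.01)]
    if len(s):print('  ',round(y+.005,3),len(s),np.round(np.median(s,0),3),np.round(s.min(0)[0],3),np.round(s.max(0)[0],3))
print([(x['uv'],x['score'],P[int(x['uv'][1]),int(x['uv'][0])]) for q in ('rod_handle','rest_seat') for x in ctrl.find_in('wrist',q)])
delta((.446,.153,.2),98.8)
E
```

```text
[0.44732673 0.15337204 0.20003589] [ 0.04970201 -0.00345699  0.00241866  0.01429329  0.00634388  0.01503888]
3621 -0.04154908209168168 0.22139921188300735
   -0.045 1 [ 0.475 -0.042  0.067] 0.475 0.475
   -0.035 38 [ 0.477 -0.035  0.069] 0.473 0.481
   -0.025 41 [ 0.476 -0.025  0.068] 0.472 0.479
   -0.015 39 [ 0.474 -0.015  0.068] 0.47 0.478
   -0.005 43 [ 0.472 -0.005  0.069] 0.469 0.476
   0.005 42 [0.471 0.005 0.069] 0.467 0.475
   0.015 43 [0.47  0.015 0.068] 0.466 0.473
   0.025 51 [0.468 0.025 0.069] 0.464 0.473
   0.035 54 [0.467 0.035 0.068] 0.462 0.471
   0.045 51 [0.465 0.045 0.068] 0.461 0.469
   0.055 56 [0.464 0.055 0.068] 0.459 0.468
   0.065 49 [0.462 0.064 0.068] 0.457 0.466
   0.075 88 [0.46  0.075 0.071] 0.453 0.466
   0.085 114 [0.455 0.088 0.076] 0.433 0.466
   0.095 405 [0.451 0.096 0.076] 0.433 0.481
   0.105 258 [0.463 0.104 0.076] 0.447 0.48
   0.115 134 [0.454 0.115 0.076] 0.446 0.462
   0.125 137 [0.452 0.125 0.076] 0.444 0.46
   0.135 139 [0.451 0.135 0.076] 0.442 0.459
   0.145 152 [0.449 0.145 0.076] 0.44 0.457
   0.155 158 [0.447 0.155 0.076] 0.439 0.455
   0.165 158 [0.445 0.165 0.076] 0.437 0.454
   0.175 161 [0.444 0.175 0.076] 0.436 0.452
   0.185 180 [0.443 0.185 0.076] 0.434 0.451
   0.195 262 [0.438 0.196 0.076] 0.416 0.45
   0.205 501 [0.441 0.205 0.077] 0.415 0.464
   0.215 245 [0.44  0.213 0.076] 0.43 0.463
   0.225 21 [0.44  0.221 0.067] 0.433 0.444
[([255.3, 196.7], 0.84, array([0.44750473, 0.14209308, 0.07671224])), ([250.6, 173.7], 0.82, array([0.43896148, 0.16479051, 0.07642888]))]
t 2.6 delta [-0.0024, -0.0008, 0.0] [0.0001, -0.0004, 0.0066]
```

View pics/w1.png

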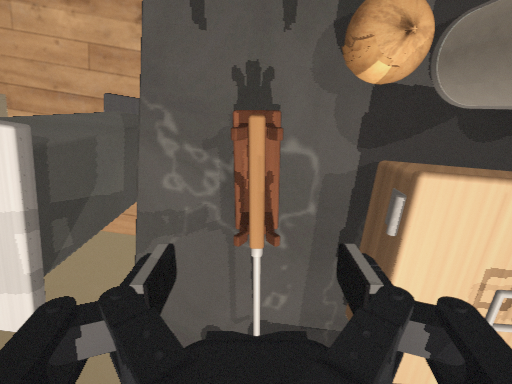

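The wrist view shows the handle from (257,115) to (257,248), central between the fingers. I'll descend now.

```bash
python3 -c "
from h import *
delta((.448,.151,.046),99.0)"
```

```text
t 2.6 delta [-0.0048, 0.0008, 0.154] [0.0001, -0.0004, 0.0031]
```

Call:
{"api": "carry_out", "payload": {"deltas": [-0.004,0.001,0.06,0,0,0.003,-0.004,0.001,0.12,0,0,0.003,-0.004,0.001,0.154,0,0,0.003,-0.004,0.001,0.154,0,0,0.003]}}

```text
time: 3.1
eef_pos: [0.4452, 0.1519, 0.0432]
tcp_rot: [0.649, 0.761, -0.003, -0.003]
contact_force: [-0.9, 0.4, 0.5]
opening: 1.002
finger_force: 0.0
```

Call:
{"api": "carry_out", "payload": {"deltas": [0,0,0,0,0,0,0,0,0,0,0,0,0,0,0,0,0,0,0,0,0,0,0,0,0,0,0,0,0,0], "grip": 5, "grip_force": 110}}

```text
time: 3.72
eef_pos: [0.4492, 0.1511, 0.0472]
tcp_rot: [0.65, 0.76, 0.001, 0.001]
contact_force: [-0.9, 0.2, 6.0]
opening: 0.172
finger_force: 107.7
```

```bash
python3 -c "
from h import *
delta((.448,.151,.046),99.0);s=ctrl.get_state();print(s['finger_force'],s['opening'],s['contact_force'],s['wrist_torque'],s['eef_pos'])"
```

```text
t 3.73 delta [0.0001, -0.0012, 0.0012] [0.0017, -0.0001, -0.0008]
107.66464233398438 0.1717109859941537 [-0.91734245  0.19395266  6.04294031] [ 0.03183051  0.22737799 -0.05445523] [0.44920878 0.15112738 0.04716385]
```

Call:
{"api": "carry_out", "payload": {"deltas": [0,0,-0.02,0,0,0,0,0,-0.06,0,0,0,0,0,-0.11,0,0,0,0,0,-0.14,0,0,0,0,0,-0.14,0,0,0]}}

```text
time: 4.35
eef_pos: [0.4498, 0.1512, 0.1882]
tcp_rot: [0.65, 0.76, 0.002, 0.002]
contact_force: [-0.6, 0.4, -3.0]
opening: 0.17
finger_force: 107.5
```

```bash
python3 -c "
from h import *
delta((.4795,.070,.187),183.9);s=ctrl.get_state();print(s['contact_force'],s['wrist_torque'],s['eef_pos'])"
```

```text
t 4.35 delta [-0.0848, 0.0166, 0.0013] [0.0045, 0.0044, -1.4824]
[-0.5722338   0.40554532 -2.96450214] [ 0.06687999 -0.00453947 -0.02917072] [0.44984069 0.15117389 0.188221  ]
```

Call:
{"api": "carry_out", "payload": {"deltas": [-0.085,0.017,0.001,0,0,-1.48,-0.085,0.017,0.001,0,0,-1.48,-0.085,0.017,0.001,0,0,-1.48,-0.085,0.017,0.001,0,0,-1.48,-0.085,0.017,0.001,0,0,-1.48]}}

```text
time: 4.97
eef_pos: [0.4767, 0.0695, 0.1816]
tcp_rot: [0.245, 0.969, -0.0, -0.003]
contact_force: [0.4, -0.2, -1.4]
opening: 0.17
finger_force: 107.4
```

```bash
python3 -c "
from h import *
delta((.4795,.070,.187),183.9)"
```

```text
t 4.97 delta [-0.0022, 0.0017, -0.0054] [-0.0008, -0.0055, -0.5634]
```

Call:
{"api": "carry_out", "payload": {"deltas": [0,0,0,0,0,-0.55,0,0,0,0,0,-0.55,0,0,0,0,0,-0.55,0,0,0,0,0,-0.55,0,0,0,0,0,-0.55]}}

```text
time: 5.6
eef_pos: [0.4775, 0.0697, 0.1833]
tcp_rot: [-0.023, 1.0, 0.0, -0.001]
contact_force: [0.3, 0.5, -2.3]
opening: 0.168
finger_force: 107.4
```

```bash
python3 - <<'E'
from h import *
im,P,st=look('wrist'); save(im,'w2.png'); np.savez('w2.npz',im=im,P=P)
delta((.4795,.070,.187),183.9)
X,Y,Z=P[...,0],P[...,1],P[...,2]
def show(n,m):
    q=P[m]; print(n,m.sum(), np.round(q.min(0),3) if len(q) else '',np.round(q.max(0),3) if len(q) else '')
m=(Z>.115)&(Z<.145)&(X>.6)&(X<.8)&(abs(Y-.085)<.05); show('loop',m)
v,u=np.where(m); print('uv',u.min(),u.max(),v.min(),v.max())
q=P[m]
for x in np.arange(.66,.76,.004):
    s=q[(q[:,0]>x)&(q[:,0]<x+.004)]
    if len(s): print(round(x+.002,3),len(s),np.round([s[:,1].min(),s[:,1].max(),np.median(s[:,2])],3))
m=(Z>.185)&(Z<.23)&(X>.56)&(X<.8); q=P[m]; print('shank',m.sum())
for x in np.arange(.56,.74,.01):
    s=q[(q[:,0]>x)&(q[:,0]<x+.01)]
    if len(s): print(round(x+.005,3),len(s),np.round(s.mean(0),3),np.round(s.max(0),3))
for n in('bolt_loop','rod_hook'): print(n,[(x['uv'],round(x['score'],2)) for x in ctrl.find_in('wrist',n)[:2]])
E
```

```text
t 5.65 delta [-0.0017, 0.0002, -0.0032] [0.0002, -0.002, -0.0211]
loop 0  Traceback (most recent call last):
  File "<stdin>", line 8, in <module>
    return umr_minimum(a, axis, None, out, keepdims, initial, where)
ValueError: zero-size array to reduction operation minimum which has no identity
```

View pics/w2.png

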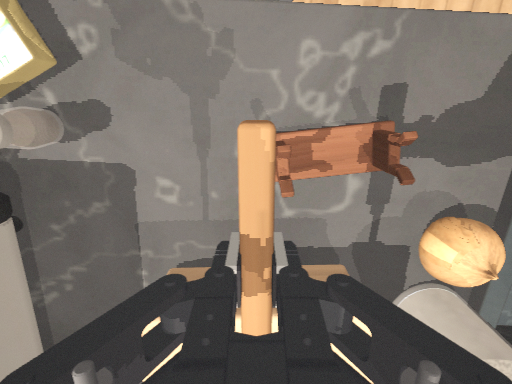

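The wrist camera sees only the handle's rear end (257,122) and the empty rest, so I'll use the fixed cameras for the hook and loop.

```bash
python3 - <<'E'
from h import *
D=np.load('w2.npz');P=D['P'];X,Y,Z=[P[...,i] for i in range(3)]
m=(Z>.18)&(Z<.24)&(abs(Y-.065)<.02)&(X<.475)&(X>.38); q=P[m]
for x in np.arange(.4,.48,.01):
    s=q[(q[:,0]>x)&(q[:,0]<x+.01)]
    if len(s): print('h',round(x+.005,3),len(s),np.round(np.median(s,0),3))
ims=[]
for c in('side','top'):
    im,P,st=look(c); np.savez(c+'2.npz',im=im,P=P); X,Y,Z=[P[...,i] for i in range(3)]
    m=(Z>.118)&(Z<.24)&(X>.57)&(X<.76)&(abs(Y-.085)<.06)
    q=P[m]; print(c,len(q))
    if c=='top':
        for x in np.arange(.57,.76,.01):
            for lo,hi in((.118,.14),(.16,.24)):
                s=q[(q[:,0]>x)&(q[:,0]<x+.01)&(q[:,2]>lo)&(q[:,2]<hi)]
                if len(s): print(' ',round(x+.005,3),lo,len(s),np.round(np.median(s,0),3),np.round([s[:,1].min(),s[:,1].max()],3))
    for n in('bolt_loop','rod_hook'): print(n,[(x['uv'],round(x['score'],2)) for x in ctrl.find_in(c,n)[:2]])
    r=dict(side=(110,230,190,310),top=(110,230,170,290))[c]
    ims.append(cv2.resize(im[r[0]:r[1],r[2]:r[3]],(400,400),interpolation=cv2.INTER_CUBIC))
save(np.hstack(ims),'c1.png')
print(ctrl.get_state()['eef_pos'],ctrl.get_state()['time'])
E
```

```text
h 0.405 397 [0.408 0.066 0.212]
h 0.415 935 [0.415 0.066 0.212]
h 0.425 886 [0.425 0.067 0.212]
h 0.435 791 [0.435 0.067 0.212]
h 0.445 761 [0.445 0.068 0.212]
h 0.455 686 [0.455 0.068 0.212]
h 0.465 2911 [0.466 0.066 0.22 ]
h 0.475 860 [0.471 0.06  0.212]
side 173
bolt_loop [([171.0, 190.4], 0.48)]
rod_hook [([222.2, 164.7], 0.58)]
top 143
  0.575 0.16 3 [0.578 0.075 0.205] [0.072 0.078]
  0.585 0.16 12 [0.586 0.075 0.205] [0.072 0.078]
  0.595 0.16 8 [0.596 0.075 0.205] [0.073 0.078]
  0.605 0.16 7 [0.605 0.078 0.207] [0.075 0.078]
  0.615 0.16 9 [0.616 0.078 0.206] [0.075 0.081]
  0.625 0.16 10 [0.625 0.078 0.205] [0.075 0.081]
  0.635 0.16 10 [0.634 0.078 0.205] [0.076 0.081]
  0.645 0.16 11 [0.646 0.078 0.206] [0.075 0.081]
  0.655 0.16 9 [0.655 0.078 0.207] [0.076 0.081]
  0.665 0.16 11 [0.664 0.079 0.206] [0.076 0.082]
  0.675 0.16 3 [0.672 0.078 0.206] [0.076 0.081]
  0.685 0.118 31 [0.684 0.077 0.129] [0.061 0.104]
  0.695 0.118 16 [0.695 0.067 0.128] [0.061 0.104]
  0.705 0.118 3 [0.702 0.068 0.126] [0.061 0.104]
bolt_loop [([232.7, 134.7], 0.48), ([229.4, 147.1], 0.48)]
rod_hook [([341.6, 206.0], 0.73)]
[0.47844572 0.06971333 0.18498712] 5.95
```

View pics/c1.png

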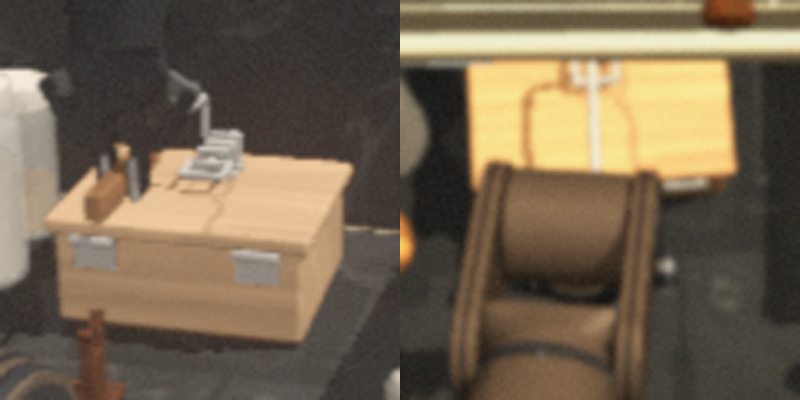

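The side crop shows the hook at about (203,130), directly above the loop at about (205,170), and the rod is level. I'll get the hook's x from the side depth.

```bash
python3 - <<'E'
from h import *
D=np.load('side2.npz');P=D['P'];X,Y,Z=[P[...,i] for i in range(3)]
for n,lo,hi in(('hook',.155,.197),('shank',.197,.215),('loop',.12,.135)):
    m=(Z>lo)&(Z<hi)&(X>.66)&(X<(.76 if n!='loop' else .71))&(abs(Y-.085)<.03); q=P[m]; print(n,len(q)); o=np.argsort(q[:,2]); print(np.round(q[o],3).tolist())
D=np.load('w2.npz');P=D['P'];q=P[(abs(P[...,2]-.212)<.003)&(abs(P[...,1]-.066)<.012)]; print('rear',q[:,0].min(),np.percentile(q[:,0],.5))
delta((.4795,.070,.187),183.9)
E
```

```text
hook 22
[[0.694, 0.08, 0.163], [0.693, 0.083, 0.164], [0.703, 0.08, 0.164], [0.694, 0.08, 0.167], [0.692, 0.082, 0.167], [0.694, 0.08, 0.17], [0.687, 0.08, 0.172], [0.693, 0.079, 0.173], [0.691, 0.082, 0.174], [0.697, 0.081, 0.175], [0.696, 0.083, 0.175], [0.694, 0.08, 0.18], [0.692, 0.082, 0.18], [0.695, 0.083, 0.182], [0.692, 0.079, 0.184], [0.695, 0.083, 0.185], [0.691, 0.078, 0.187], [0.696, 0.083, 0.188], [0.696, 0.08, 0.188], [0.693, 0.082, 0.192], [0.69, 0.078, 0.194], [0.692, 0.079, 0.196]]
shank 9
[[0.673, 0.078, 0.199], [0.682, 0.078, 0.199], [0.661, 0.077, 0.2], [0.689, 0.077, 0.2], [0.664, 0.078, 0.202], [0.671, 0.077, 0.203], [0.681, 0.077, 0.203], [0.686, 0.079, 0.204], [0.674, 0.078, 0.205]]
loop 49
[[0.686, 0.091, 0.123], [0.708, 0.102, 0.123], [0.689, 0.066, 0.124], [0.682, 0.086, 0.125], [0.684, 0.077, 0.125], [0.686, 0.071, 0.125], [0.682, 0.083, 0.125], [0.684, 0.1, 0.126], [0.682, 0.073, 0.126], [0.679, 0.079, 0.126], [0.685, 0.061, 0.126], [0.681, 0.102, 0.127], [0.682, 0.096, 0.127], [0.684, 0.09, 0.127], [0.681, 0.066, 0.127], [0.683, 0.087, 0.127], [0.688, 0.069, 0.127], [0.709, 0.092, 0.127], [0.686, 0.075, 0.128], [0.705, 0.101, 0.128], [0.68, 0.092, 0.128], [0.682, 0.083, 0.128], [0.687, 0.062, 0.129], [0.682, 0.079, 0.129], [0.696, 0.062, 0.129], [0.682, 0.076, 0.129], [0.704, 0.061, 0.129], [0.682, 0.103, 0.129], [0.691, 0.102, 0.129], [0.684, 0.096, 0.129], [0.709, 0.102, 0.13], [0.681, 0.099, 0.13], [0.7, 0.066, 0.13], [0.7, 0.063, 0.13], [0.697, 0.105, 0.13], [0.71, 0.063, 0.13], [0.685, 0.084, 0.13], [0.682, 0.063, 0.13], [0.683, 0.09, 0.13], [0.68, 0.069, 0.13], [0.697, 0.101, 0.131], [0.688, 0.098, 0.131], [0.707, 0.065, 0.131], [0.68, 0.092, 0.131], [0.684, 0.08, 0.131], [0.688, 0.065, 0.131], [0.682, 0.086, 0.131], [0.704, 0.104, 0.131], [0.688, 0.062, 0.132]]
rear 0.4063922712202494 0.40687525366606364
t 5.95 delta [-0.0011, 0.0002, -0.002] [-0.0001, 0.0002, -0.0195]
```

Call:
{"api": "carry_out", "payload": {"deltas": [-0.003,-0.002,0.0,0,0,-0.02,-0.003,-0.002,0.0,0,0,-0.02,-0.003,-0.002,0.01,0,0,-0.02,-0.003,-0.002,0.02,0,0,-0.02,-0.003,-0.002,0.02,0,0,-0.02]}}

```text
time: 6.58
eef_pos: [0.4803, 0.0679, 0.1631]
tcp_rot: [-0.034, 0.999, 0.0, -0.002]
contact_force: [0.6, 0.1, -1.4]
opening: 0.168
finger_force: 107.4
```

```bash
python3 - <<'E'
from h import *
delta((.4795,.070,.140),183.9)
im,P,st=look('side'); X,Y,Z=[P[...,i] for i in range(3)]
m=(Z>.142)&(Z<.173)&(X>.66)&(X<.72)&(abs(Y-.085)<.012); q=P[m]; print(len(q),np.median(q,0),q[:,2].min())
s=ctrl.get_state();print(s['eef_pos'],s['contact_force'],s['wrist_torque'])
save(cv2.resize(im[130:190,220:290],(700,600),interpolation=cv2.INTER_CUBIC),'c2.png')
E
```

```text
t 6.58 delta [0.0006, 0.0021, 0.0231] [0.0005, -0.0035, 0.0009]
27 [0.69640002 0.08389153 0.15865386] 0.1423019536736878
[0.48087048 0.06789371 0.16391106] [ 0.23496316 -0.0221254  -2.11863894] [-0.00086772  0.03407383 -0.01877468]
```

View pics/c2.png

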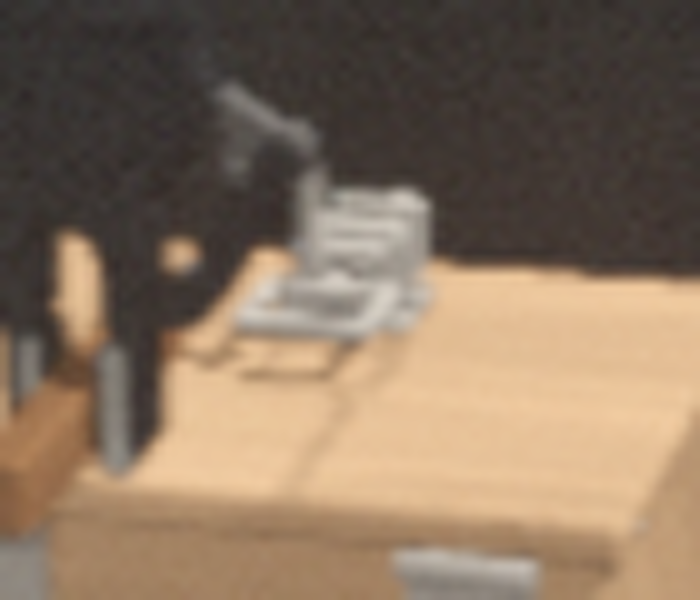

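The close crop shows the hook (310,220) above the loop opening (325,295), so it is aligned. I'll lower it in.

Call:
{"api": "carry_out", "payload": {"deltas": [0,0,0.006,0,0,0,0,0,0.012,0,0,0,0,0,0.018,0,0,0,0,0,0.024,0,0,0,0,0,0.024,0,0,0]}}

```text
time: 7.25
eef_pos: [0.481, 0.0679, 0.1402]
tcp_rot: [-0.034, 0.999, 0.0, -0.001]
contact_force: [-0.8, -0.5, -1.3]
opening: 0.165
finger_force: 107.4
```

```bash
python3 - <<'E'
from h import *
im,P,st=look('side'); X,Y,Z=[P[...,i] for i in range(3)]
print(st['eef_pos'])
s=ctrl.get_state();print(s['eef_pos'],s['contact_force'],s['wrist_torque'])
save(cv2.resize(im[130:190,220:290],(700,600),interpolation=cv2.INTER_CUBIC),'c3.png')
E
```

```text
[0.48100099 0.06789931 0.14015361]
[0.48127448 0.0678731  0.14055408] [-0.64316897 -0.72708526 -1.86484696] [ 0.00028788  0.02019706 -0.01086366]
```

View pics/c3.png

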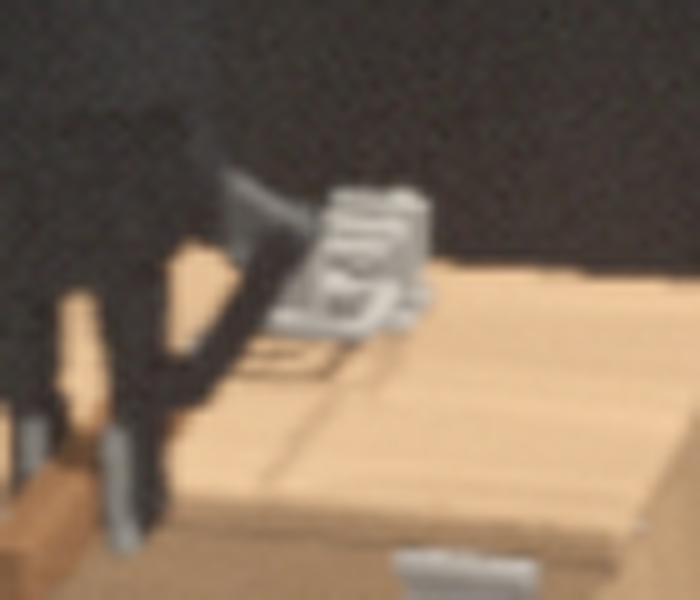

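The hook is now inside the loop with no contact force. I'll draw the bolt.

Call:
{"api": "carry_out", "payload": {"deltas": [0.003,0,0,0,0,0,0.006,0,0,0,0,0,0.009,0,0,0,0,0,0.012,0,0,0,0,0,0.015,0,0,0,0,0]}}

```text
time: 7.92
eef_pos: [0.4681, 0.0668, 0.1416]
tcp_rot: [-0.034, 0.999, -0.0, 0.003]
contact_force: [6.0, 0.4, -4.7]
opening: 0.168
finger_force: 107.2
```

Call:
{"api": "carry_out", "payload": {"deltas": [0.003,0,0,0,0,0,0.006,0,0,0,0,0,0.009,0,0,0,0,0,0.012,0,0,0,0,0,0.015,0,0,0,0,0]}}

```text
time: 8.55
eef_pos: [0.4531, 0.0658, 0.1415]
tcp_rot: [-0.034, 0.999, -0.0, 0.003]
contact_force: [6.4, -0.0, -4.3]
opening: 0.165
finger_force: 107.2
```

```bash
python3 - <<'E'
from h import *
s=ctrl.get_state();print(s['eef_pos'],s['contact_force'],s['wrist_torque'],s['time'])
delta((.451,.0659,.1405),183.9)
for i in range(3):
    ctrl.read_camera('top') if 0 else None
im,P,st=look('side'); print(st['contact_force'])
X,Y,Z=[P[...,i] for i in range(3)]
m=(Z>.118)&(Z<.137)&(X>.63)&(X<.70)&(abs(Y-.085)<.03); print('loop front',m.sum(),np.percentile(X[m],[1,5,10,25]))
save(cv2.resize(im[130:190,210:280],(700,600),interpolation=cv2.INTER_CUBIC),'c4.png')
E
```

```text
[0.45310558 0.06579486 0.1415394 ] [ 6.42015854 -0.02999973 -4.27920784] [ 0.09070278 -0.50729872  0.0737807 ] 8.55
t 8.55 delta [0.0021, 0.0003, 0.001] [-0.0002, 0.0052, 0.0009]
[ 6.42015854 -0.02999973 -4.27920784]
loop front 62 [0.65830644 0.65968742 0.66095114 0.66304386]
```

View pics/c4.png

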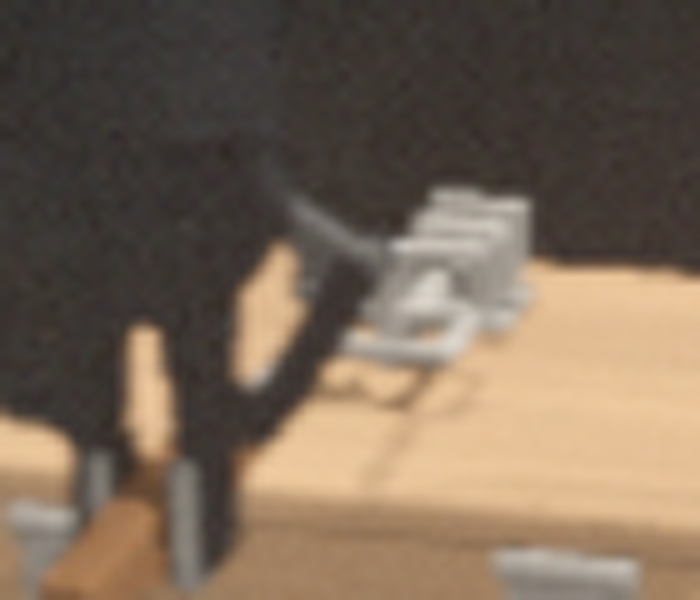

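The bolt is following the hook with about 7 N of drag and roughly 20 mm drawn, so I'll go on more gently.

Call:
{"api": "carry_out", "payload": {"deltas": [0.002,0,0,0,0,0,0.004,0,0,0,0,0,0.006,0,0,0,0,0,0.008,0,0,0,0,0,0.01,0,0,0,0,0]}}

```text
time: 9.22
eef_pos: [0.4431, 0.0651, 0.1416]
tcp_rot: [-0.034, 0.999, -0.0, 0.003]
contact_force: [7.1, 0.0, -3.9]
opening: 0.161
finger_force: 107.3
```

Call:
{"api": "carry_out", "payload": {"deltas": [0.0007,0,0,0,0,0,0.0014,0,0,0,0,0,0.002,0,0,0,0,0]}}

```text
time: 9.6
eef_pos: [0.4411, 0.065, 0.1416]
tcp_rot: [-0.034, 0.999, -0.0, 0.003]
contact_force: [6.7, 0.4, -3.9]
opening: 0.165
finger_force: 107.3
```

Call:
{"api": "carry_out", "payload": {"deltas": [0.0007,0,0,0,0,0,0.0014,0,0,0,0,0,0.002,0,0,0,0,0]}}

```text
time: 9.98
eef_pos: [0.4391, 0.0648, 0.1416]
tcp_rot: [-0.034, 0.999, -0.0, 0.003]
contact_force: [5.3, 1.0, -3.8]
opening: 0.165
finger_force: 107.3
```

Call:
{"api": "carry_out", "payload": {"deltas": [0.0005,0,0,0,0,0,0.001,0,0,0,0,0]}}

```text
time: 10.22
eef_pos: [0.4381, 0.0648, 0.1416]
tcp_rot: [-0.034, 0.999, -0.0, 0.003]
contact_force: [5.6, 0.7, -4.3]
opening: 0.168
finger_force: 107.3
```

Call:
{"api": "carry_out", "payload": {"deltas": [0.0005,0,0,0,0,0,0.001,0,0,0,0,0]}}

```text
time: 10.48
eef_pos: [0.4371, 0.0647, 0.1416]
tcp_rot: [-0.034, 0.999, -0.0, 0.003]
contact_force: [6.0, 1.3, -3.7]
opening: 0.161
finger_force: 107.3
```

Call:
{"api": "carry_out", "payload": {"deltas": [0.0005,0,0,0,0,0,0.001,0,0,0,0,0]}}

```text
time: 10.72
eef_pos: [0.4361, 0.0646, 0.1415]
tcp_rot: [-0.034, 0.999, -0.0, 0.002]
contact_force: [6.1, 1.2, -3.8]
opening: 0.168
finger_force: 107.3
```

Call:
{"api": "carry_out", "payload": {"deltas": [0.0005,0,0,0,0,0,0.001,0,0,0,0,0]}}

```text
time: 10.98
eef_pos: [0.4351, 0.0645, 0.1416]
tcp_rot: [-0.034, 0.999, -0.0, 0.003]
contact_force: [6.2, 0.6, -4.6]
opening: 0.166
finger_force: 107.3
```

Call:
{"api": "carry_out", "payload": {"deltas": [0.0005,0,0,0,0,0,0.001,0,0,0,0,0]}}

```text
time: 11.22
eef_pos: [0.4341, 0.0645, 0.1416]
tcp_rot: [-0.034, 0.999, -0.0, 0.003]
contact_force: [6.6, 1.3, -4.5]
opening: 0.166
finger_force: 107.3
```

Call:
{"api": "carry_out", "payload": {"deltas": [0.0005,0,0,0,0,0,0.001,0,0,0,0,0]}}

```text
time: 11.48
eef_pos: [0.4331, 0.0644, 0.1415]
tcp_rot: [-0.034, 0.999, -0.0, 0.003]
contact_force: [5.8, -0.0, -4.2]
opening: 0.167
finger_force: 107.3
```

Call:
{"api": "carry_out", "payload": {"deltas": [0.0005,0,0,0,0,0,0.001,0,0,0,0,0]}}

```text
time: 11.72
eef_pos: [0.4321, 0.0643, 0.1416]
tcp_rot: [-0.034, 0.999, -0.0, 0.002]
contact_force: [5.1, 1.1, -3.7]
opening: 0.163
finger_force: 107.3
```

Call:
{"api": "carry_out", "payload": {"deltas": [0.0005,0,0,0,0,0,0.001,0,0,0,0,0]}}

```text
time: 11.98
eef_pos: [0.4311, 0.0643, 0.1416]
tcp_rot: [-0.034, 0.999, -0.0, 0.003]
contact_force: [6.1, -0.2, -4.6]
opening: 0.169
finger_force: 107.3
```

Call:
{"api": "carry_out", "payload": {"deltas": [0.0005,0,0,0,0,0,0.001,0,0,0,0,0]}}

```text
time: 12.22
eef_pos: [0.4301, 0.0642, 0.1416]
tcp_rot: [-0.034, 0.999, -0.0, 0.003]
contact_force: [5.7, 0.6, -4.3]
opening: 0.17
finger_force: 107.3
```

Call:
{"api": "carry_out", "payload": {"deltas": [0.0005,0,0,0,0,0,0.001,0,0,0,0,0]}}

```text
time: 12.48
eef_pos: [0.4291, 0.0641, 0.1416]
tcp_rot: [-0.034, 0.999, -0.0, 0.003]
contact_force: [5.4, 1.3, -4.4]
opening: 0.166
finger_force: 107.3
```

Call:
{"api": "carry_out", "payload": {"deltas": [0.0005,0,0,0,0,0,0.001,0,0,0,0,0]}}

```text
time: 12.72
eef_pos: [0.4289, 0.0641, 0.1418]
tcp_rot: [-0.034, 0.999, -0.0, 0.004]
contact_force: [10.0, 0.9, -5.6]
opening: 0.167
finger_force: 107.2
```

```bash
python3 - <<'E'
from h import *
s=ctrl.get_state();print(s['eef_pos'],s['contact_force'],s['wrist_torque'],s['qpos'])
im,P,st=look('side')
X,Y,Z=[P[...,i] for i in range(3)]
m=(Z>.118)&(Z<.137)&(X>.60)&(X<.68)&(abs(Y-.085)<.03); print('loop front',m.sum(),np.percentile(X[m],[1,5,10,25]))
save(cv2.resize(im[130:190,205:275],(700,600),interpolation=cv2.INTER_CUBIC),'c5.png')
E
```

```text
[0.42893286 0.06406391 0.14177117] [10.01264316  0.87604951 -5.55596518] [ 0.15225379 -0.85444766  0.10566924] [-8.70510923e-02 -1.74112725e-01  2.23073295e+00  9.71219620e-04
  1.07757474e+00 -1.72712168e+00]
loop front 68 [0.63352712 0.63479569 0.63649035 0.63880646]
```

View pics/c5.png

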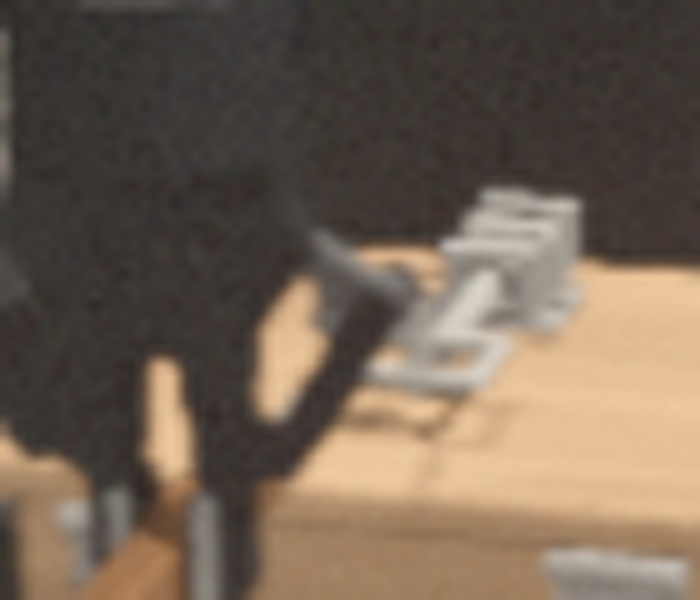

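The stop is met, with force rising about 5 N/mm. I'll step up to about 15 N total.

Call:
{"api": "carry_out", "payload": {"deltas": [0.0002,0,0,0,0,0,0.0004,0,0,0,0,0,0.0004,0,0,0,0,0]}}

```text
time: 13.15
eef_pos: [0.4289, 0.064, 0.1419]
tcp_rot: [-0.034, 0.999, -0.0, 0.004]
contact_force: [10.8, 0.7, -5.8]
opening: 0.167
finger_force: 107.3
```

```bash
python3 - <<'E'
from h import *
for i in range(4):
    s=ctrl.get_state();print(np.round(s['eef_pos'],4),np.round(s['contact_force'],2),np.round(s['wrist_torque'],3)); ctrl.read_camera('wrist')
E
```

```text
[0.4289 0.064  0.1419] [10.78  0.68 -5.82] [ 0.092 -0.941  0.097]
[0.4289 0.064  0.1419] [10.88  1.47 -6.67] [ 0.148 -0.938  0.106]
[0.4289 0.064  0.1419] [10.35  1.57 -7.17] [ 0.167 -0.924  0.103]
[0.4289 0.064  0.1419] [ 9.71  0.64 -5.08] [ 0.115 -0.932  0.129]
```

Call:
{"api": "carry_out", "payload": {"deltas": [0.0004,0,0,0,0,0,0.0008,0,0,0,0,0,0.0008,0,0,0,0,0]}}

```text
time: 13.72
eef_pos: [0.4289, 0.064, 0.1421]
tcp_rot: [-0.034, 0.999, -0.0, 0.005]
contact_force: [12.8, 2.5, -6.9]
opening: 0.163
finger_force: 107.3
```

```bash
cat > f.py <<'E'
from h import *
a=[]
for i in range(5):
    s=ctrl.get_state(); a.append(np.r_[s['eef_pos'],s['contact_force'],s['wrist_torque']]); ctrl.read_camera('wrist')
a=np.array(a);m=a.mean(0); f=m[3:6]-[-.2,0,-1.9]
print(s['time'],np.round(m,4),'net',f,np.linalg.norm(f), 'fx',np.round(a[:,3],1))
E
python3 f.py
```

```text
13.925 [ 0.4289  0.064   0.1421 12.2785  1.7006 -7.1137  0.172  -1.1602  0.1347] net [12.4784703   1.70060687 -5.21373357] 13.630381595586863 fx [12.8 11.9 12.5 12.  12.2]
```

Call:
{"api": "carry_out", "payload": {"deltas": [0.0003,0,0,0,0,0,0.0005,0,0,0,0,0,0.0005,0,0,0,0,0]}}

```text
time: 14.35
eef_pos: [0.4289, 0.0639, 0.1422]
tcp_rot: [-0.034, 0.999, -0.0, 0.006]
contact_force: [14.0, 1.0, -8.2]
opening: 0.17
finger_force: 107.3
```

```bash
python3 f.py
```

```text
14.55 [ 0.4288  0.0639  0.1422 14.5177  1.3217 -8.1555  0.1881 -1.3085  0.1209] net [14.71770552  1.32172728 -6.2554664 ] 16.046453770902666 fx [14.  15.1 14.2 14.5 14.8]
```

Net is about 15–16 N, so I'll hold there.

Call:
{"api": "carry_out", "payload": {"deltas": [0,0,0,0,0,0,0,0,0,0,0,0,0,0,0,0,0,0,0,0,0,0,0,0,0,0,0,0,0,0]}}

```text
time: 15.22
eef_pos: [0.4288, 0.0639, 0.1422]
tcp_rot: [-0.034, 0.999, 0.0, 0.006]
contact_force: [14.6, 1.7, -9.0]
opening: 0.164
finger_force: 107.3
```

Call:
{"api": "carry_out", "payload": {"deltas": [0,0,0,0,0,0,0,0,0,0,0,0,0,0,0,0,0,0,0,0,0,0,0,0,0,0,0,0,0,0]}}

```text
time: 15.85
eef_pos: [0.4288, 0.0639, 0.1422]
tcp_rot: [-0.034, 0.999, -0.0, 0.006]
contact_force: [14.0, 2.2, -8.1]
opening: 0.165
finger_force: 107.3
```

```bash
python3 f.py
```

```text
16.05 [ 0.4288  0.0639  0.1422 14.3927  1.9608 -8.2325  0.2088 -1.3216  0.1197] net [14.59265858  1.96075838 -6.33245118] 16.027794483493114 fx [14.  14.  14.7 14.7 14.6]
```

Held for 1.7 s. I'll release and back off to the middle of the loop, then lift.

Call:
{"api": "carry_out", "payload": {"deltas": [-0.001,0,0,0,0,0,-0.003,0,0,0,0,0,-0.006,0,0,0,0,0,-0.01,0,0,0,0,0,-0.01,0,0,0,0,0]}}

```text
time: 16.73
eef_pos: [0.435, 0.0646, 0.1409]
tcp_rot: [-0.035, 0.999, -0.0, -0.0]
contact_force: [-0.4, -0.3, -1.4]
opening: 0.168
finger_force: 108.1
```

```bash
python3 f.py; python3 - <<'E'
from h import *
im,P,st=look('side')
X,Y,Z=[P[...,i] for i in range(3)]
m=(Z>.118)&(Z<.137)&(X>.60)&(X<.68)&(abs(Y-.085)<.03); print('loop front',m.sum(),np.percentile(X[m],[1,5,10,25]))
save(cv2.resize(im[130:190,205:275],(700,600),interpolation=cv2.INTER_CUBIC),'c6.png')
E
```

```text
16.925 [ 0.4348  0.0647  0.1409 -0.3743 -0.2544 -1.7769 -0.0073  0.0477 -0.0141] net [-0.17426275 -0.25436019  0.12313451] 0.3320071103044619 fx [-0.4 -0.4  0.1 -1.  -0.1]
loop front 63 [0.63350863 0.6354049  0.63604193 0.64013876]
```

View pics/c6.png

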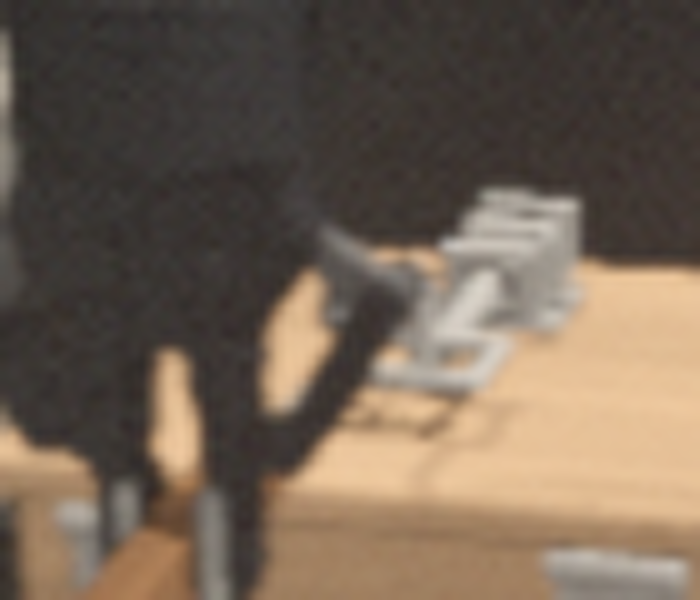

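The hook is free in the loop (zero force) and the bolt stayed at its stop. I'll lift.

Call:
{"api": "carry_out", "payload": {"deltas": [0,0,-0.006,0,0,0,0,0,-0.015,0,0,0,0,0,-0.03,0,0,0,0,0,-0.055,0,0,0,0,0,-0.055,0,0,0]}}

```text
time: 17.65
eef_pos: [0.4368, 0.0645, 0.1992]
tcp_rot: [-0.035, 0.999, -0.0, 0.003]
contact_force: [0.7, -0.8, -2.5]
opening: 0.169
finger_force: 108.1
```

```bash
python3 - <<'E'
from h import *
im,P,st=look('wrist'); print(st['eef_pos'],st['contact_force'])
X,Y,Z=[P[...,i] for i in range(3)]
m=(Z>.17)&(Z<.24)&(abs(Y-.062)<.02)&(X<.435)&(X>.33); q=P[m]
for x in np.arange(.35,.43,.01):
    s=q[(q[:,0]>x)&(q[:,0]<x+.01)]
    if len(s): print('h',round(x+.005,3),len(s),np.round(np.median(s,0),4))
c=q[:,0].min(); print('rear',c)
im2,P2,_=look('side'); X,Y,Z=[P2[...,i] for i in range(3)]
m=(Z>.118)&(Z<.137)&(X>.60)&(X<.68)&(abs(Y-.085)<.03); print('loop front',m.sum(),np.percentile(X[m],[1,5,10,25]))
delta((.4492,.1511,.187),99.0)
E
```

```text
[0.4368471  0.06450545 0.19917354] [ 0.6825185  -0.84331259 -2.46660445]
h 0.365 488 [0.3676 0.0598 0.2271]
h 0.375 931 [0.3749 0.0599 0.2277]
h 0.385 879 [0.3848 0.0606 0.2278]
h 0.395 784 [0.3949 0.0613 0.2278]
h 0.405 747 [0.4049 0.0619 0.2278]
h 0.415 685 [0.4148 0.0627 0.2279]
h 0.425 1834 [0.4258 0.0656 0.2279]
h 0.435 686 [0.4311 0.0567 0.2278]
rear 0.3652402769303929
loop front 80 [0.63462123 0.63566398 0.63685264 0.63940578]
t 17.75 delta [-0.0202, 0.0853, 0.0092] [0.0005, 0.0008, 1.4828]
```

Call:
{"api": "carry_out", "payload": {"deltas": [-0.02,0.085,0.009,0,0,1.483,-0.02,0.085,0.009,0,0,1.483,-0.02,0.085,0.009,0,0,1.483,-0.02,0.085,0.009,0,0,1.483,-0.02,0.085,0.009,0,0,1.483]}}

```text
time: 18.38
eef_pos: [0.4481, 0.151, 0.1854]
tcp_rot: [0.41, 0.912, -0.001, -0.001]
contact_force: [0.2, -0.2, -1.7]
opening: 0.168
finger_force: 108.3
```

Call:
{"api": "carry_out", "payload": {"deltas": [0,0,0,0,0,0.55,0,0,0,0,0,0.55,0,0,0,0,0,0.55,0,0,0,0,0,0.55,0,0,0,0,0,0.55]}}

```text
time: 19.0
eef_pos: [0.4486, 0.1508, 0.1862]
tcp_rot: [0.639, 0.769, -0.0, -0.0]
contact_force: [-0.1, -0.3, -1.8]
opening: 0.166
finger_force: 108.3
```

```bash
python3 f.py; python3 -c "
from h import *
delta((.4492,.1511,.0472),99.0)"
```

```text
19.2 [ 0.4488  0.1508  0.1865 -0.0681 -0.4621 -1.6378  0.0368  0.0154  0.0139] net [ 0.13190316 -0.46205471  0.2621954 ] 0.5473933002370159 fx [-0.1  0.5  0.6 -0.8 -0.6]
t 19.25 delta [0.0002, 0.0003, 0.1397] [-0.0, -0.0, 0.0261]
```

Call:
{"api": "carry_out", "payload": {"deltas": [0,0,0.03,0,0,0.026,0,0,0.06,0,0,0.026,0,0,0.08,0,0,0.026,0,0,0.085,0,0,0.026,0,0,0.085,0,0,0.026]}}

```text
time: 19.88
eef_pos: [0.4493, 0.1508, 0.1023]
tcp_rot: [0.65, 0.76, 0.0, 0.0]
contact_force: [0.0, 0.4, -0.8]
opening: 0.165
finger_force: 108.3
```

```bash
python3 f.py; python3 -c "
from h import *
delta((.4492,.1511,.0472),99.0)"
```

```text
20.075 [ 0.4497  0.1509  0.1029  0.251  -0.0046 -1.4743  0.0719  0.0075 -0.0019] net [ 0.45102791 -0.00460588  0.42570589] 0.6202200346874251 fx [0.  0.3 0.5 0.1 0.3]
t 20.12 delta [0.0003, -0.0006, 0.0558] [0.002, 0.0001, -0.0005]
```

Call:
{"api": "carry_out", "payload": {"deltas": [0,0,0.012,0,0,0,0,0,0.024,0,0,0,0,0,0.036,0,0,0,0,0,0.044,0,0,0,0,0,0.052,0,0,0]}}

```text
time: 20.75
eef_pos: [0.4489, 0.1508, 0.0492]
tcp_rot: [0.65, 0.76, -0.0, -0.0]
contact_force: [0.2, 0.6, -1.5]
opening: 0.167
finger_force: 108.3
```

```bash
python3 f.py; python3 -c "
from h import *
delta((.4492,.1511,.0472),99.0)"
```

```text
20.95 [ 0.4486  0.1508  0.0491  0.1106  0.17   -1.875   0.0304  0.021   0.0104] net [0.31063984 0.1699567  0.02504311] 0.3549782372613278 fx [ 0.2 -0.6 -0.3  1.   0.1]
t 21.0 delta [0.0003, -0.0001, 0.003] [0.0007, 0.0, -0.0006]
```

Call:
{"api": "carry_out", "payload": {"deltas": [0,0,0.001,0,0,0,0,0,0.002,0,0,0,0,0,0.0025,0,0,0,0,0,0.0025,0,0,0]}}

```text
time: 21.5
eef_pos: [0.4489, 0.1508, 0.0474]
tcp_rot: [0.65, 0.76, -0.0, -0.0]
contact_force: [0.8, 0.5, -1.2]
opening: 0.17
finger_force: 108.3
```

```bash
python3 f.py
```

```text
21.7 [ 0.449   0.1508  0.0474 -0.1107  0.0717 -1.2516  0.0544  0.0024 -0.0292] net [0.08926691 0.07166114 0.64844712] 0.6584736623108721 fx [ 0.8 -0.7 -0.2 -0.3 -0.1]
```

Just touching. I'll go down 1 mm more and then open.

Call:
{"api": "carry_out", "payload": {"deltas": [0,0,0.0008,0,0,0,0,0,0.0008,0,0,0,0,0,0.0008,0,0,0], "grip_force": 30}}

```text
time: 22.12
eef_pos: [0.4491, 0.1508, 0.0472]
tcp_rot: [0.65, 0.76, -0.0, -0.0]
contact_force: [-3.1, 0.0, 5.8]
opening: 0.169
finger_force: 109.2
```

Call:
{"api": "carry_out", "payload": {"deltas": [0,0,0,0,0,0,0,0,0,0,0,0,0,0,0,0,0,0,0,0,0,0,0,0,0,0,0,0,0,0], "grip": 100}}

```text
time: 22.75
eef_pos: [0.449, 0.1508, 0.0466]
tcp_rot: [0.65, 0.76, 0.0, 0.0]
contact_force: [-0.4, 0.7, 0.4]
opening: 1.002
finger_force: 0.0
```

Call:
{"api": "carry_out", "payload": {"deltas": [0,0,-0.02,0,0,0,0,0,-0.06,0,0,0,0,0,-0.11,0,0,0,0,0,-0.15,0,0,0,0,0,-0.15,0,0,0]}}

```text
time: 23.38
eef_pos: [0.4515, 0.1511, 0.201]
tcp_rot: [0.65, 0.76, 0.003, 0.003]
contact_force: [-0.1, -0.1, -0.4]
opening: 1.0
finger_force: 0.0
```

```bash
python3 - <<'E'
from h import *
im,P,st=look('wrist'); save(im,'w9.png'); print(st['time'],st['eef_pos'],st['opening'])
X,Y,Z=P[...,0],P[...,1],P[...,2]
m=(Z>.055)&(Z<.095)&(X>.36)&(X<.54)&(Y>-.12)&(Y<.26); q=P[m]; print(m.sum(),q[:,1].min(),q[:,1].max())
for y in np.arange(-.1,.26,.02):
    s=q[(q[:,1]>y)&(q[:,1]<y+.01)]
    if len(s):print('  ',round(y+.005,3),len(s),np.round(np.median(s,0),3))
im2,P2,_=look('side'); X,Y,Z=[P2[...,i] for i in range(3)]
m=(Z>.118)&(Z<.137)&(X>.60)&(X<.68)&(abs(Y-.085)<.03); print('loop front',m.sum(),np.percentile(X[m],[1,5,10,25]))
E
```

```text
23.375 [0.45147815 0.151137   0.20096061] 0.9998614844711095
3635 -0.04333208556101431 0.22092600866093015
   -0.035 37 [ 0.478 -0.034  0.068]
   -0.015 42 [ 0.475 -0.015  0.068]
   0.005 49 [0.472 0.005 0.068]
   0.025 48 [0.469 0.025 0.068]
   0.045 51 [0.466 0.045 0.068]
   0.065 48 [0.462 0.065 0.069]
   0.085 118 [0.456 0.087 0.076]
   0.105 255 [0.463 0.103 0.076]
   0.125 136 [0.453 0.125 0.076]
   0.145 152 [0.45  0.145 0.076]
   0.165 161 [0.447 0.165 0.076]
   0.185 176 [0.444 0.185 0.076]
   0.205 496 [0.441 0.205 0.076]
   0.225 10 [0.442 0.22  0.075]
loop front 78 [0.63416623 0.63502628 0.63577139 0.63762984]
```

View pics/w9.png

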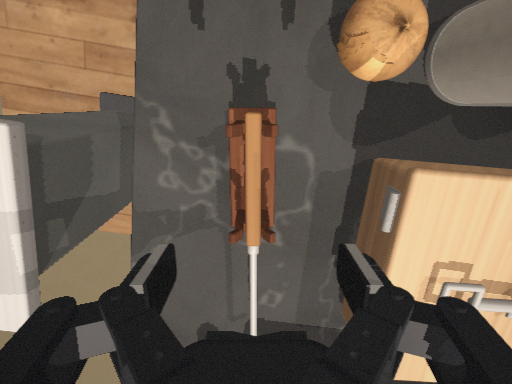

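The rod lies in its notches as before (253,112–248), and the loop stays drawn forward at (470,295). Everything checks out, so I'll hand in.

```bash
python3 -c "
from plant import ctrl
print(ctrl.sign_off())"
```

```text
the job is handed in; nothing more can be done
None
```

I drew the bolt back to its stop, held it there at about 16 N (measured) for 1.7 s, laid the rod back in its rest as it lay before, and handed the job in at about 23 s; whether the catch seated was not confirmed directly.

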